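# Meter quads from a tilted bin into the type case

### The job

Pick up the small wooden bin of metal quads and set it down level on the type case's platform, its mouth over the big middle cell, and let go. Then take it by the ball knob at its tail and slowly raise the tail until the first quad slides out, and hold it still at about that angle (inching up if the flow stops) until three or four quads, no more, lie in the cell. Lower the bin level onto the platform again and let go; do not touch the quads with the fingers, and leave the other things where they are.

Things in the scene. Friction and masses are not known exactly. Their poses are not given: they have to be found in the camera images.
- bin_center (a point): Loose narrow open-topped wooden bin, 157 mm long, 37 mm wide, 58 mm tall, 0.3 to 0.5 kg empty, six metal quads in a single row in it. Point at its middle, half-way up: 29 mm above its underside. Axes: x to its open mouth, y across, z up. Parallel side walls, 4 mm thick, x -77 to +80 mm; balances near mid-length, where it can be pinched across from above.
- bin_mouth (a point): Middle of the bin's open front lip, at the floor of the lane: 80 mm ahead of bin_center, 36 mm above the bin's underside. Same axes. The 29 mm wide steel floor is level under quad 1, then falls towards the tail: 1, 2, 6, 9, 12 degrees under quads 2 to 6, so with the tail raised quads 1 to 3 slide at nearly one angle, 4 to 6 later. Friction varies: quad 1 starts at 13 to 28 degrees of tilt.
- bin_foot (a point): Middle of the front lower edge of the bin's flat foot, 45 mm ahead of bin_center, 29 mm lower. Same axes. The foot reaches from here to the tail wall (outside at 77 mm behind bin_center); ahead of it the mouth overhangs by 35 mm, its underside 26 mm above the foot's level. The bin pivots about this edge when its tail is raised.
- knob: Black ball knob, 24 mm diameter, on an 8 mm stem fixed to the bin's tail (the end away from the mouth). Origin at the ball's centre: 104 mm behind bin_center, 40 mm above the bin's underside, 27 mm behind the tail wall. Same axes as the bin. A pinched ball can turn between the fingers, so the bin can pivot while the fingers stay upright.
- station: Wooden type case with a platform, fixed. Origin on the bench at the line between the two; x points from platform to case, y across, z up. Platform: x -160 to 0 mm, y -45 to +45 mm, top 30 mm above the bench. The case's near wall, x 0 to 8 mm, stands 38 mm high: a ledge 8 mm above the platform that stops the front edge of the bin's foot, while the mouth overhangs it into the case.
- cell (a point): Centre of the floor of the case's big middle cell, 70 mm ahead of the station's origin, 6 mm above the bench. The cell spans x 8 to 132 mm and y -60 to +60 mm from the station's origin; its walls are 38 mm high. The small side cells with type in them are not used.
- ink_tin: Bystander: dark round tin, 76 mm diameter, 75 mm tall, upright; origin at the centre of its underside.
- mallet: Bystander: wooden mallet lying down, about 165 mm long, head 85 mm by 52 mm diameter; origin on the bench under the handle near the head; head at +x, handle to -x.
- stick: Bystander: steel composing stick (flat tray 50 x 180 mm, 21 mm tall) lying along its y; origin at the centre of its underside.
- quad1_c (a point): Loose metal quad (plain block 22 x 25 x 14 mm, 60 g), number 1 of the row counted from the bin's mouth (all six are alike). The point is the block's centre.
- quad2_c (a point): Loose metal quad (plain block 22 x 25 x 14 mm, 60 g), number 2 of the row counted from the bin's mouth (all six are alike). The point is the block's centre.
- quad3_c (a point): Loose metal quad (plain block 22 x 25 x 14 mm, 60 g), number 3 of the row counted from the bin's mouth (all six are alike). The point is the block's centre.
- quad4_c (a point): Loose metal quad (plain block 22 x 25 x 14 mm, 60 g), number 4 of the row counted from the bin's mouth (all six are alike). The point is the block's centre.
- quad5_c (a point): Loose metal quad (plain block 22 x 25 x 14 mm, 60 g), number 5 of the row counted from the bin's mouth (all six are alike). The point is the block's centre.
- quad6_c (a point): Loose metal quad (plain block 22 x 25 x 14 mm, 60 g), number 6 of the row counted from the bin's mouth (all six are alike). The point is the block's centre.

How it is judged:
By the outcome, as a careful person would: the job done as asked, in the order asked, and still so for the second after the job is handed in, with the robot touching nothing.
It also fails if it takes over 67 s, if anything falls off the work surface, if the arm or the gripper's body presses on something with over 40 N, if the wrist force passes 120 N, or if a joint passes its speed limit or range.

### The arm

A 7-joint arm with a two-finger parallel gripper is mounted at the origin on the work surface. World frame = base frame: x ahead of the robot, y to its left, z up, the work surface at z = 0. Lengths are in m, angles in rad, forces in N, time in s.
With the tool pointing down it reaches from about 0.375 to 0.925 m from the base axis. Payload 3.1 kg.
Tool frame: the origin (TCP) lies midway between the tips of the shut fingers; the grasp point (between the pads) lies 19 mm behind it; z points along the fingers, y is the line along which they close (so a half turn about z gives the same grasp; the last joint's range is limited). The gripper opens to 85 mm and grips with 20 to 120 N. Pads are 22 mm wide; open, the fingers measure 114 mm over their backs; the gripper's body (76 mm by 85 mm) begins 54 mm behind the grasp point. The pads swing forward as they close: fully open they stand 13 mm farther back than shut.
Start: joints at [1.089, 0.383, 0.044, 1.598, -0.018, 1.161, -0.05], TCP at [0.243, -0.603, 0.231] pointing down, gripper open.
Joint ranges: [-2.61, 2.61], [-0.41, 2.15], [-1.48, 1.57], [0, 2.5], [-1.57, 4.71], [0.05, 1.97], [-2.85, 2.85]. Speed limits (rad/s): [2.79, 2.79, 3.14, 3.14, 3.14, 3.14, 3.14].

### API

Orientations are given as a rotation vector (axis times angle).
In Python, from rig import env gives the robot as it stands.
- The arm moves only by the tool apply_moves, never from a script. Its argument "increments" is a list of rows, each a list of 6 numbers: the shift along the tool's x, y, z normalised to -1 to 1, where 1 is 400 mm, then the turn, a rotation vector about the tool's x, y, z normalised to -1 to 1, where 1 is pi rad. A call has 1 to 12 rows; each row shifts and turns the commanded pose from where the row before left it, along the tool's axes as they then stand; what a row does not reach is not made up. A row lasts 1/12 s, in which the tool goes at most 41.7 mm and 7.16 degrees, less where a joint would pass 70% of its speed; a pose out of reach is approached as far as the arm can. A call with a number of a shift or a turn outside -1 to 1 is refused whole. A call with a gripper value outside its range is refused whole. "claw" is the finger opening in mm, from 0 to 85.4, set as the call begins (left out, the last holds). The fingers move at their own pace and stop on an object; the grip force is fixed at half the most. Time passes only in rows, so rows that do not move let the fingers close. It gives the time, the measured TCP pose, the force, the opening and the grip force at its end, in the units of the state.
- env.read_state(): the state, without advancing time (a new reading comes with each control period).
- env.capture(name): name is "scene" or "top" or "wrist"; returns the picture (400x640x3 uint8, red, green, blue); there is no depth.
- env.calibration(name): a dict with "fov_y" (degrees; the focal length in pixels is half the picture's height over the tangent of half this angle, whatever the lens; pixels are square), "cx", "cy" (the principal point, pixels), "rvec" (rotation vector, rad) and "tvec" (3), from world to camera coordinates, as OpenCV has them. Camera axes: x right, y down, z forward; pixel columns grow to the right and rows downward; lengths in m; the calibration is good to about 2 mm. A picture is of the moment at which its call begins: read the wrist's pose just before it. calibration takes no time and is no camera call; for the wrist camera it gives the pose at the moment of the call.
- env.sign_off(): hands the job in; it is judged then, once.
Trained networks look in the newest picture that a camera, given by its name, has taken for a name from the list of things; names that differ only in an ending like _2 or _b are one class to them, and where a whole thing is asked for, a point or a joint stands for the part that bears it (a point fixed in the world has none). Each returns a list of dicts, best first, with "p" (0 to 1); they miss things now and then, are a little off and sometimes report something else, mostly with a low value. They report only what shows in the picture. A call takes as long as a camera call.
- env.outline_of(camera, target): "mask" (400x640 bool, what is visible of it) and "location" ([row, column] in pixels, amid what is visible of it).
The state is a dict: "t": time; "joint_pos": joint angles; "dq": joint speeds; "effort": joint torques, N m; "eef_pos": TCP position; "orientation": TCP orientation; "contact_force": force on the tool from outside, world axes, zero at the start; "torque": the same for the moment, N m; "gripper_width": opening from 0.0 (shut) to 1.0 (fully open); "finger_force": force on a finger pad.
Only numpy, scipy, OpenCV 4.12 (cv2) and the standard library are available. Lean on these libraries where they do the work, as an engineer would, in place of code of your own. Each camera call takes 0.05 s, during which the arm holds its last target. There are 200 camera calls.

## Working session

There is one attempt and no reset: what is moved stays moved. The work goes in short steps, Python scripts to look and compute and a tool call to move; the robot and the scene stay as the last step left them, time stands still between calls to the robot, and variables do not carry over. Pictures are saved under pics/ and viewed, at most 10 in all, crops included, and the job is handed in when it is done.

Besides the shell and the picture viewer there is one more tool, called after ">>>" by a JSON object that holds its "op" and its "data", one argument or row to a line. apply_moves: Moves the arm, as the interface text tells. Scaled input: -1 to 1 covers 400 mm each way for a shift and pi rad each way for a turn. Its arguments: {"type":"object","properties":{"increments":{"type":"array","items":{"type":"array","items":{"type":"number"}}},"claw":{"type":"number"}},"required":["increments"]}

```bash
mkdir -p pics; ls; python3 - <<'E'
from rig import env
import cv2
for c in ("scene","top"):
    im=env.capture(c); cv2.imwrite(f"pics/{c}0.png",im[:,:,::-1]); k=env.calibration(c); print(c,k)
    for t in ("bin_center","knob","station","mallet","ink_tin","stick"):
        r=env.outline_of(c,t)
        print(t,[(round(d["p"],2),[round(float(v)) for v in d["location"]],int(d["mask"].sum())) for d in r[:2]])
s=env.read_state();print(s)
E
```

```text
pics
scene {'fov_y': 45.38066558089689, 'cx': 328.5366681400149, 'cy': 197.42296414295535, 'rvec': array([ 0.83776901,  2.75708522, -0.74245249]), 'tvec': array([ 0.4681588 , -0.26040486,  1.65355374])}
bin_center [(0.57, [134, 311], 733)]
knob []
station [(0.55, [268, 330], 7179), (0.33, [136, 241], 627)]
mallet [(0.79, [136, 242], 674), (0.6, [265, 329], 7130)]
ink_tin [(0.66, [194, 255], 692)]
stick [(0.88, [277, 430], 1111), (0.25, [136, 244], 726)]
top {'fov_y': 46.962437399572735, 'cx': 322.57906172453414, 'cy': 202.31921475700304, 'rvec': array([ 2.15464911, -2.14998943,  0.14802273]), 'tvec': array([0.02623912, 0.60375323, 1.06984175])}
bin_center [(0.72, [140, 386], 883), (0.71, [256, 431], 924)]
knob [(0.45, [291, 423], 112)]
station [(0.65, [164, 260], 9580)]
mallet [(0.72, [179, 475], 1167)]
ink_tin [(0.98, [142, 387], 912), (0.27, [252, 434], 105)]
stick [(0.57, [259, 180], 1565)]
{'t': 0.7, 'joint_pos': array([ 1.08921423,  0.38282996,  0.0439133 ,  1.59784333, -0.01791909,
        1.16119871, -0.04989522]), 'dq': array([-0.00090571, -0.0012703 ,  0.00093628,  0.0005624 , -0.00081695,
       -0.00133167,  0.00028761]), 'effort': array([ 1.04061260e-04, -4.33281183e+01,  1.02283336e+00, -2.49848485e+01,
        1.05448646e-02,  1.84220546e-03,  4.64333297e-06]), 'eef_pos': array([ 0.24341397, -0.60274205,  0.23134103]), 'orientation': array([3.08382148e+00, 5.99180446e-01, 1.01052692e-04]), 'contact_force': array([ 0.03121501, -0.07631151, -0.47363275]), 'torque': array([-0.06009889,  0.01738141,  0.0008023 ]), 'finger_force': 0.0, 'gripper_width': 0.9997120071118343}
```

View pics/top0.png

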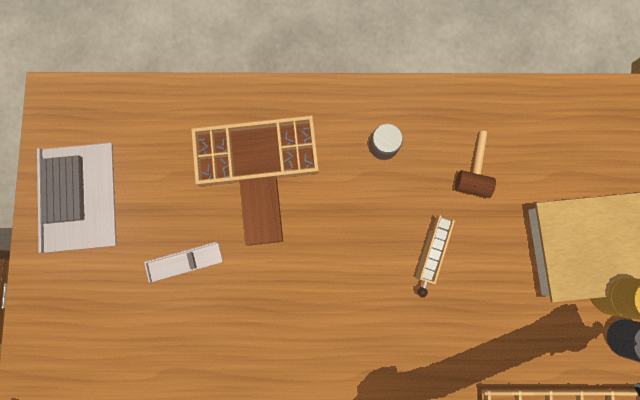

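View pics/scene0.png

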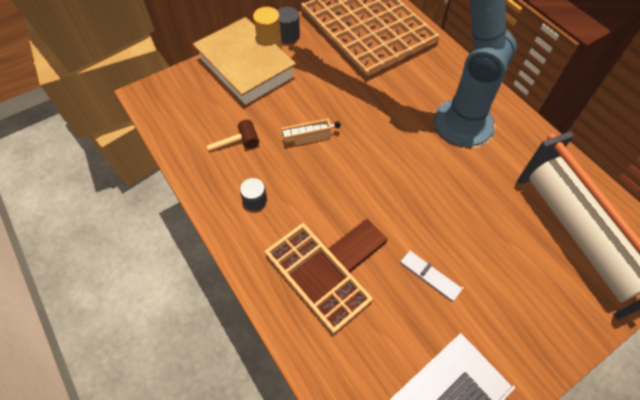

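The top view shows the bin with its mouth up at about (445,218) and its knob at (423,291). The platform spans columns 241–282 and rows 180–244, with the case above it. The scene view agrees, and the tin, mallet and stick are all clear of the path.

```bash
cat > h.py <<'E'
import numpy as np, cv2
from scipy.spatial.transform import Rotation as R
from rig import env
def cam(c):
    k=env.calibration(c); f=200/np.tan(np.radians(k["fov_y"])/2)
    return np.array([[f,0,k["cx"]],[0,f,k["cy"]],[0,0,1.]]),R.from_rotvec(k["rvec"]).as_matrix(),np.array(k["tvec"])
def unproj(c,px,z,k=None):   # px: N x (col,row)
    K,M,t=k or cam(c); px=np.atleast_2d(px).astype(float)
    d=np.c_[px,np.ones(len(px))]@np.linalg.inv(K).T@M; o=-M.T@t
    return o+d*((z-o[2])/d[:,2])[:,None]
def proj(c,X,k=None):
    K,M,t=k or cam(c); p=(np.atleast_2d(X)@M.T+t)@K.T
    return p[:,:2]/p[:,2:]
def pose():
    s=env.read_state(); return np.array(s["eef_pos"]),R.from_rotvec(s["orientation"]),s
def inc(target,Rt):  # total increments: tool-frame shift/0.4, rotvec/pi
    p,r,s=pose(); return r.inv().apply(np.array(target)-p)/0.4,(r.inv()*Rt).as_rotvec()/np.pi
E
python3 - <<'E'
from h import *
im=cv2.imread("pics/top0.png")
a=cv2.resize(im[110:260,185:325],None,fx=4,fy=4,interpolation=cv2.INTER_CUBIC)[:600,:]
b=cv2.resize(im[205:305,405:465],None,fx=6,fy=6,interpolation=cv2.INTER_CUBIC)[:600,:240*2]
b=cv2.resize(im[205:305,410:459],None,fx=4.8,fy=4.8,interpolation=cv2.INTER_CUBIC)
out=np.zeros((600,800,3),np.uint8); out[:,:560]=a; out[:480,562:562+b.shape[1]]=b[:480]
cv2.imwrite("pics/crop1.png",out)
print(unproj("top",[[423,291]],.04),unproj("top",[[441,217],[455,218]],.058),unproj("top",[[246,244],[282,241],[241,181],[277,178]],.03),unproj("top",[[192,129],[312,116],[318,172],[197,185]],.038))
E
```

```text
[[ 0.39368885 -0.20926314  0.04      ]] [[ 0.56695548 -0.25268923  0.058     ]
 [ 0.5646526  -0.28574852  0.058     ]] [[0.50354447 0.21156094 0.03      ]
 [0.51093046 0.12506626 0.03      ]
 [0.65744396 0.22757297 0.03      ]
 [0.66513271 0.13947527 0.03      ]] [[0.78617049 0.35055329 0.038     ]
 [0.8202512  0.0542346  0.038     ]
 [0.67874162 0.03886726 0.038     ]
 [0.64584962 0.33276337 0.038     ]]
```

View pics/crop1.png

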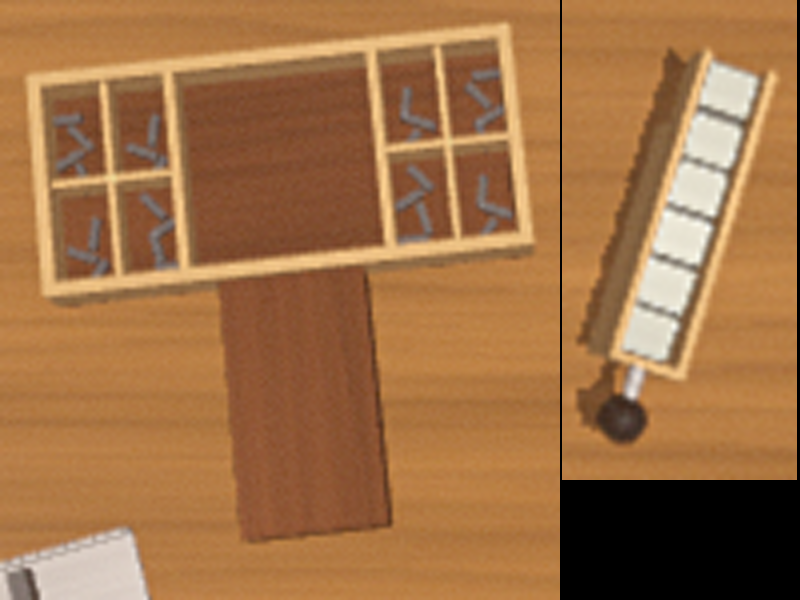

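The enlarged crop shows the bin's top corners, knob, platform corners and case rim clearly enough to fit both poses.

```bash
python3 - <<'E'
from h import *
from scipy.optimize import least_squares
k=cam("top")
print("cam",-k[1].T@k[2])
def fit(mod,px,x0):
    def f(q):
        c,s=np.cos(q[2]),np.sin(q[2]); M=np.array([[c,-s],[s,c]])
        W=np.c_[mod[:,:2]@M.T+q[:2],mod[:,2]]
        return (proj("top",W,k)-px).ravel()
    r=least_squares(f,x0); print(np.round(r.x,4),np.degrees(r.x[2]),np.round(r.fun,1)); return r.x
pa=lambda u:(np.array(u,float)+.5)/4-.5+[185,110]
pb=lambda u:(np.array(u,float)-[562,0]+.5)/4.8-.5+[410,205]
st=np.array([[-160,45,30],[-160,-45,30],[8,60,38],[8,-60,38],[132,60,38],[132,-60,38]])/1e3
fit(st,pa([[244,542],[391,524],[189,267],[386,245],[175,75],[369,53]]),[.66,.18,.1])
b=np.array([[80,18.5,58],[80,-18.5,58],[-77,18.5,58],[-77,-18.5,58],[-104,0,40]])/1e3
fit(b,pb([[706,51],[776,73],[612,355],[685,379],[622,419]]),[.48,-.23,-.2])
E
```

```text
cam [0.45390231 0.02967064 1.14142901]
[0.6653 0.1868 0.1142] 6.545914750609278 [-0.3 -0.1  0.1  0.2  0.6  0.4  0.3  0.5 -0.3 -0.6 -0.4 -0.3]
[ 0.4902 -0.241  -0.326 ] -18.678293726538463 [-0.2 -0.3  0.2  0.1 -0.2 -0.  -0.1  0.2  0.3 -0. ]
```

```bash
cat >> h.py <<'E'
BIN=(.4902,-.2410,-.326); ST=(.6653,.1868,.1142)
def down(yaw): return R.from_euler("z",yaw)*R.from_euler("x",np.pi)
def stw(x,y,z): c,s=np.cos(ST[2]),np.sin(ST[2]); return np.array([ST[0]+c*x-s*y,ST[1]+s*x+c*y,z])
def go(target,yaw):  # shift expressed in the FINAL orientation's axes (turn first), in units
    p,r,s=pose(); Rt=down(yaw)
    print("turn",np.round((r.inv()*Rt).as_rotvec()/np.pi,4),"then shift",np.round(Rt.inv().apply(np.array(target)-p)/.4,4),"t",s["t"])
E
python3 - <<'E'
from h import *
go([BIN[0],BIN[1],.13],BIN[2])
E
```

```text
turn [ 0.     -0.      0.2259] then shift [ 0.2948 -1.0543  0.2534] t 0.7
```

>>> {"op": "apply_moves", "data": {
  "increments": [
    [0,0,0,0,0,0.0377],
    [0,0,0,0,0,0.0377],
    [0,0,0,0,0,0.0377],
    [0,0,0,0,0,0.0377],
    [0,0,0,0,0,0.0377],
    [0,0,0,0,0,0.0374],
    [0.0246,-0.0879,0.0211,0,0,0],
    [0.0246,-0.0879,0.0211,0,0,0],
    [0.0246,-0.0879,0.0211,0,0,0],
    [0.0246,-0.0879,0.0211,0,0,0],
    [0.0246,-0.0879,0.0211,0,0,0],
    [0.0246,-0.0879,0.0211,0,0,0]
  ],
  "claw": 85
}}

```text
t: 1.7
eef_pos: [0.3677, -0.4203, 0.1806]
orientation: [3.1, -0.51, 0.001]
contact_force: [0.1, -0.8, 0.1]
gripper_width: 0.994
finger_force: 0.0
```

>>> {"op": "apply_moves", "data": {
  "increments": [
    [0.0246,-0.0879,0.0211,0,0,0],
    [0.0246,-0.0879,0.0211,0,0,0],
    [0.0246,-0.0879,0.0211,0,0,0],
    [0.0246,-0.0879,0.0211,0,0,0],
    [0.0246,-0.0879,0.0211,0,0,0],
    [0.0246,-0.0879,0.0211,0,0,0],
    [0,0,0,0,0,0],
    [0,0,0,0,0,0]
  ]
}}

```text
t: 2.37
eef_pos: [0.492, -0.2371, 0.1296]
orientation: [-3.1, 0.498, 0.001]
contact_force: [0.2, -1.4, -0.5]
gripper_width: 0.997
finger_force: 0.0
```

```bash
python3 - <<'E'
from h import *
im=env.capture("wrist"); k=cam("wrist")
go([BIN[0],BIN[1],.018],BIN[2]); print(pose()[0])
c,s=np.cos(BIN[2]),np.sin(BIN[2])
b=np.array([[80,18.5,58],[80,-18.5,58],[-77,-18.5,58],[-77,18.5,58],[-104,0,40]])/1e3
W=np.c_[b[:,:2]@np.array([[c,s],[-s,c]])+BIN[:2],b[:,2]]
px=proj("wrist",W,k); print(px.round())
o=im[:,:,::-1].copy()
for p in px: cv2.drawMarker(o,tuple(int(v) for v in p.round()),(0,0,255),0,10)
cv2.imwrite("pics/w1.png",o)
E
```

```text
turn [0.0001 0.0001 0.001 ] then shift [-0.0006  0.0031  0.2798] t 2.4167
[ 0.49081486 -0.23989064  0.12992973]
[[287.  85.]
 [350.  85.]
 [343. 312.]
 [292. 312.]
 [317. 327.]]
```

View pics/w1.png

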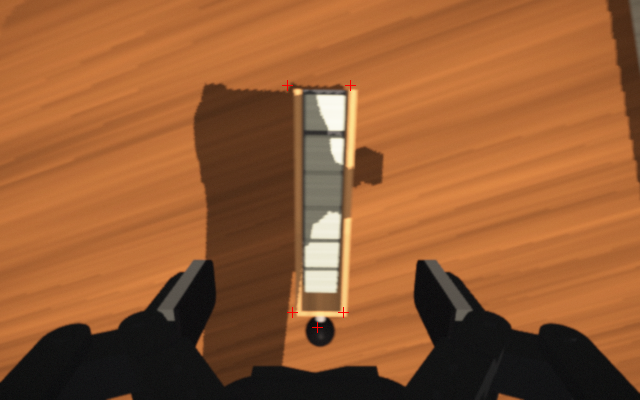

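The wrist view matches the fit: the bin sits about 5 px (≈2.5 mm) to the right of the projected corners, straddled by the open fingers. I'll shift by 3 mm, then go down and pinch.

>>> {"op": "apply_moves", "data": {
  "increments": [
    [0.001,0.004,0.04,0,0,0],
    [0.001,0.004,0.06,0,0,0],
    [0,0,0.06,0,0,0],
    [0,0,0.06,0,0,0],
    [0,0,0.04,0,0,0],
    [0,0,0.02,0,0,0],
    [0,0,0,0,0,0],
    [0,0,0,0,0,0]
  ]
}}

```text
t: 3.08
eef_pos: [0.4898, -0.2456, 0.0184]
orientation: [3.099, -0.513, 0.0]
contact_force: [1.0, 0.3, -0.2]
gripper_width: 0.994
finger_force: 0.0
```

>>> {"op": "apply_moves", "data": {
  "increments": [
    [0,0,0,0,0,0],
    [0,0,0,0,0,0],
    [0,0,0,0,0,0],
    [0,0,0,0,0,0],
    [0,0,0,0,0,0],
    [0,0,0,0,0,0],
    [0,0,0,0,0,0],
    [0,0,0,0,0,0],
    [0,0,0,0,0,0],
    [0,0,0,0,0,0]
  ],
  "claw": 20
}}

```text
t: 3.92
eef_pos: [0.4916, -0.2434, 0.0193]
orientation: [-3.1, 0.509, -0.004]
contact_force: [-0.2, 2.6, 6.7]
gripper_width: 0.424
finger_force: 61.6
```

>>> {"op": "apply_moves", "data": {
  "increments": [
    [0,0,-0.01,0,0,0],
    [0,0,-0.02,0,0,0],
    [0,0,-0.03,0,0,0],
    [0,0,-0.04,0,0,0],
    [0,0,-0.04,0,0,0],
    [0,0,-0.04,0,0,0],
    [0,0,-0.03,0,0,0],
    [0,0,-0.02,0,0,0],
    [0,0,-0.01,0,0,0],
    [0,0,0,0,0,0]
  ]
}}

```text
t: 4.75
eef_pos: [0.4903, -0.2444, 0.1148]
orientation: [3.1, -0.51, 0.002]
contact_force: [-0.8, -0.6, -7.4]
gripper_width: 0.427
finger_force: 61.1
```

```bash
python3 - <<'E'
from h import *
# tool centre over bin centre assumed; offset known ~1-2 mm
go([*stw(-.050,0,0)[:2],.115],ST[2])
im=env.capture("wrist"); k=cam("wrist"); p,r,s=pose(); print(p,s["contact_force"],s["gripper_width"])
c,sn=np.cos(BIN[2]),np.sin(BIN[2])
b=np.array([[80,18.5,58],[80,-18.5,58],[-77,-18.5,58],[-77,18.5,58],[-104,0,40]])/1e3
W=np.c_[b[:,:2]@np.array([[c,sn],[-sn,c]])+p[:2],b[:,2]+p[2]-.0193]
px=proj("wrist",W,k)
o=im[:,:,::-1].copy()
for q in px: cv2.drawMarker(o,tuple(int(v) for v in q.round()),(0,0,255),0,10)
cv2.imwrite("pics/w2.png",o)
E
```

```text
turn [ 0.0002 -0.0004 -0.1401] then shift [ 4.325e-01 -1.021e+00 -6.000e-04] t 4.75
[ 0.48977351 -0.24403711  0.11391449] [ 0.25628151 -0.57518718 -7.59270234] 0.4229480901144225
```

View pics/w2.png

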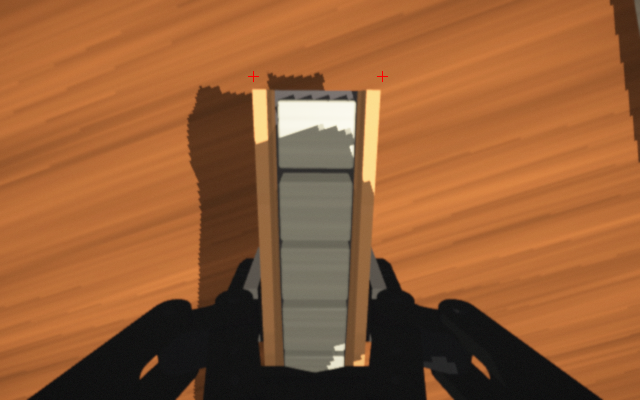

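The bin is level in the grip and centred between the fingers, with its mouth about 14 px (≈3–4 mm) nearer the tool than predicted. Next I carry it over to the platform.

>>> {"op": "apply_moves", "data": {
  "increments": [
    [0,0,0,0,0,-0.01],
    [0,0,0,0,0,-0.025],
    [0,0,0,0,0,-0.0351],
    [0,0,0,0,0,-0.035],
    [0,0,0,0,0,-0.025],
    [0,0,0,0,0,-0.01],
    [0.0075,-0.016,0,0,0,0],
    [0.015,-0.035,0,0,0,0],
    [0.025,-0.055,0,0,0,0],
    [0.03,-0.075,0,0,0,0],
    [0.03,-0.08,0,0,0,0],
    [0.04,-0.08,0,0,0,0]
  ]
}}

```text
t: 5.8
eef_pos: [0.5315, -0.1005, 0.1128]
orientation: [-3.136, -0.175, 0.005]
contact_force: [0.2, -0.2, -7.4]
gripper_width: 0.429
finger_force: 61.1
```

>>> {"op": "apply_moves", "data": {
  "increments": [
    [0.04,-0.08,0,0,0,0],
    [0.04,-0.08,0,0,0,0],
    [0.04,-0.08,0,0,0,0],
    [0.04,-0.08,0,0,0,0],
    [0.04,-0.08,0,0,0,0],
    [0.03,-0.08,0,0,0,0],
    [0.03,-0.075,0,0,0,0],
    [0.02,-0.055,0,0,0,0],
    [0.01,-0.035,0,0,0,0],
    [0,-0.015,0,0,0,0],
    [0,0,0,0,0,0],
    [0,0,0,0,0,0]
  ]
}}

```text
t: 6.8
eef_pos: [0.6174, 0.1713, 0.113]
orientation: [3.134, 0.177, -0.004]
contact_force: [0.8, -1.3, -8.3]
gripper_width: 0.429
finger_force: 61.2
```

```bash
python3 - <<'E'
from h import *
im=env.capture("top"); print(pose()[0],pose()[2]["contact_force"])
go([*stw(-.048,0,0)[:2],.050],ST[2])
iw=env.capture("wrist"); k=cam("wrist"); o=iw[:,:,::-1].copy()
W=[stw(x,y,z) for x,y,z in [(0,45,.03),(0,-45,.03),(.008,.06,.038),(.008,-.06,.038),(.132,.06,.038),(.132,-.06,.038)]]
W[0]=stw(0,.045,.038);W[1]=stw(0,-.045,.038)
for q in proj("wrist",W,k): cv2.drawMarker(o,tuple(int(v) for v in q.round()),(0,0,255),0,10)
a=cv2.resize(im[110:260,185:325,::-1],None,fx=2.8,fy=2.8,interpolation=cv2.INTER_CUBIC)
out=np.zeros((600,800,3),np.uint8); out[:250,:400]=cv2.resize(o,(400,250),interpolation=cv2.INTER_AREA); out[:a.shape[0],402:402+a.shape[1]]=a
cv2.imwrite("pics/w3.png",out)
E
```

```text
[0.61784235 0.16990036 0.11316783] [ 0.2262024  -0.20959762 -7.06099977]
turn [ 0.001   0.0007 -0.001 ] then shift [ 0.0027 -0.0285  0.1579] t 6.85
```

View pics/w3.png

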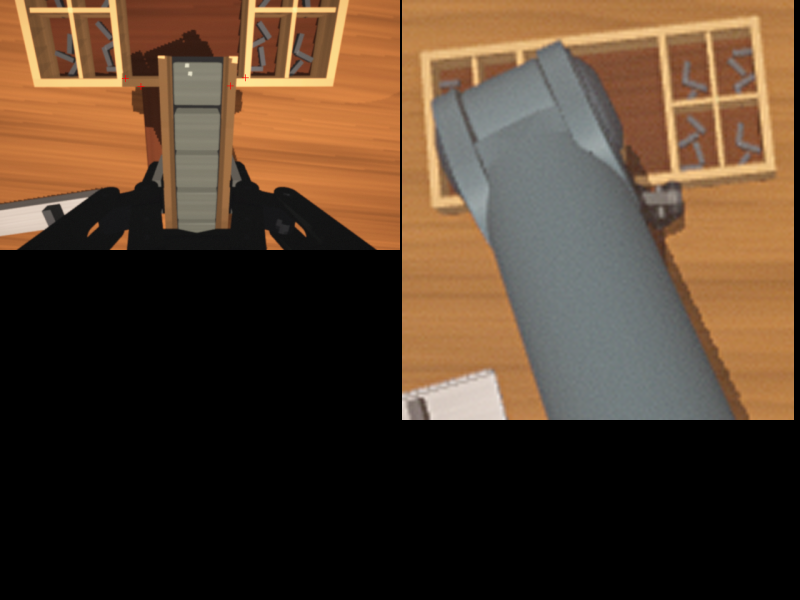

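The wrist half shows the cell's near corners at (125,77) and (245,77), right where the station fit projects them. The top view is blocked by the arm. I'll correct y by 11 mm, then lower.

>>> {"op": "apply_moves", "data": {
  "increments": [
    [0.001,-0.009,0,0,0,0],
    [0.001,-0.01,0.01,0,0,0],
    [0.0007,-0.0095,0.02,0,0,0],
    [0,0,0.025,0,0,0],
    [0,0,0.025,0,0,0],
    [0,0,0.025,0,0,0],
    [0,0,0.02,0,0,0],
    [0,0,0.015,0,0,0],
    [0,0,0.006,0,0,0],
    [0,0,0,0,0,0],
    [0,0,0,0,0,0]
  ]
}}

```text
t: 7.82
eef_pos: [0.6183, 0.1852, 0.0557]
orientation: [-3.136, -0.179, -0.001]
contact_force: [-0.0, 1.2, -7.1]
gripper_width: 0.425
finger_force: 61.3
```

```bash
python3 - <<'E'
from h import *
for _ in range(3): env.capture("wrist"); go([*stw(-.048,0,0)[:2],.050],ST[2])
E
```

```text
turn [-0.0001 -0.0004 -0.    ] then shift [-0.0039  0.0096  0.0155] t 7.8667
turn [-0.0001 -0.0006  0.    ] then shift [-0.0043  0.0098  0.0161] t 7.9167
turn [-0.0001 -0.0006 -0.    ] then shift [-0.0043  0.0098  0.0164] t 7.9667
```

>>> {"op": "apply_moves", "data": {
  "increments": [
    [0,0,0.003,0,0,0],
    [0,0,0.003,0,0,0],
    [0,0,0.003,0,0,0],
    [0,0,0.003,0,0,0],
    [0,0,0,0,0,0]
  ]
}}

```text
t: 8.38
eef_pos: [0.6177, 0.185, 0.0504]
orientation: [3.136, 0.18, -0.001]
contact_force: [-1.0, -0.6, -7.7]
gripper_width: 0.425
finger_force: 61.1
```

>>> {"op": "apply_moves", "data": {
  "increments": [
    [-0.002,0.004,0,0,0,0],
    [-0.002,0.005,0,0,0,0],
    [0,0,0.002,0,0,0],
    [0,0,0.002,0,0,0],
    [0,0,0.001,0,0,0],
    [0,0,0,0,0,0],
    [0,0,0,0,0,0]
  ]
}}

```text
t: 8.97
eef_pos: [0.6171, 0.1807, 0.0494]
orientation: [3.136, 0.179, 0.0]
contact_force: [-2.8, -2.6, -1.3]
gripper_width: 0.424
finger_force: 61.7
```

>>> {"op": "apply_moves", "data": {
  "increments": [
    [0,0,0.001,0,0,0],
    [0,0,0,0,0,0]
  ]
}}

```text
t: 9.13
eef_pos: [0.617, 0.1807, 0.0494]
orientation: [3.135, 0.178, -0.0]
contact_force: [-4.6, -3.5, 2.0]
gripper_width: 0.428
finger_force: 62.3
```

>>> {"op": "apply_moves", "data": {
  "increments": [
    [0,0,0,0,0,0],
    [0,0,0,0,0,0],
    [0,0,0,0,0,0],
    [0,0,0,0,0,0],
    [0,0,0,0,0,0],
    [0,0,0,0,0,0]
  ],
  "claw": 75
}}

```text
t: 9.63
eef_pos: [0.6172, 0.1819, 0.0486]
orientation: [-3.136, -0.18, -0.001]
contact_force: [0.1, 0.2, 0.8]
gripper_width: 0.877
finger_force: 0.0
```

>>> {"op": "apply_moves", "data": {
  "increments": [
    [0,0,-0.02,0,0,0],
    [0,0,-0.05,0,0,0],
    [0,0,-0.08,0,0,0],
    [0,0,-0.08,0,0,0],
    [-0.04,0,-0.03,0,0,0],
    [-0.07,0,0,0,0,0],
    [-0.07,0,0,0,0,0],
    [-0.06,0,0,0,0,0],
    [-0.02,0,0,0,0,0],
    [0,0,0,0,0,0],
    [0,0,0,0,0,0],
    [0,0,0,0,0,0]
  ]
}}

```text
t: 10.63
eef_pos: [0.5154, 0.1697, 0.1531]
orientation: [-3.136, -0.178, -0.004]
contact_force: [0.6, 0.7, -0.1]
gripper_width: 0.881
finger_force: 0.0
```

```bash
python3 - <<'E'
from h import *
im=env.capture("wrist"); k=cam("wrist"); p,r,s=pose(); print(p)
go([*stw(-.152,0,0)[:2],.051],ST[2])
o=im[:,:,::-1].copy()
W=[stw(x/1e3-.050,y/1e3,z/1e3+.03) for x,y,z in [[80,18.5,58],[80,-18.5,58],[-77,-18.5,58],[-77,18.5,58],[-104,0,40]]]+[stw(.008,.06,.038),stw(.008,-.06,.038)]
px=proj("wrist",W,k);print(px.round(1))
for q in px: cv2.drawMarker(o,tuple(int(v) for v in q.round()),(0,0,255),0,10)
cv2.imwrite("pics/w4.png",o)
E
```

```text
[0.51541473 0.16966587 0.15289242]
turn [-0.0002 -0.0006 -0.0003] then shift [-2.800e-03  1.000e-04  2.547e-01] t 10.6833
[[ 278.2 -132.1]
 [ 354.  -132.3]
 [ 345.6  180.5]
 [ 286.2  180.5]
 [ 315.8  212. ]
 [ 223.   -41.2]
 [ 408.7  -41.4]]
```

View pics/w4.png

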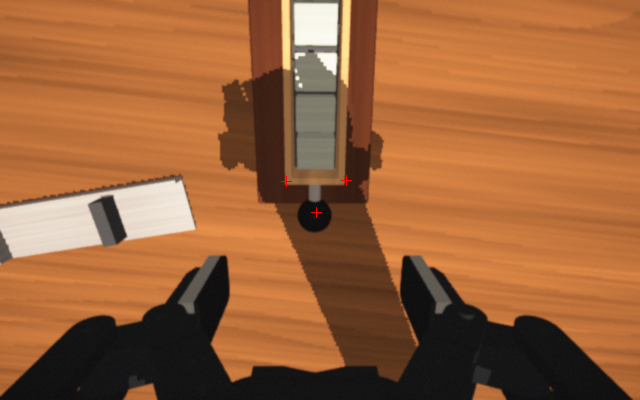

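The bin rests squarely on the platform. The knob is seen at (314,214) against (316,212) predicted, so bin_center is at about station x −51 mm. Now I take the knob.

>>> {"op": "apply_moves", "data": {
  "increments": [
    [-0.0035,-0.001,0.02,0,0,0],
    [-0.0035,0,0.04,0,0,0],
    [0,0,0.05,0,0,0],
    [0,0,0.05,0,0,0],
    [0,0,0.045,0,0,0],
    [0,0,0.035,0,0,0],
    [0,0,0.02,0,0,0],
    [0,0,0,0,0,0],
    [0,0,0,0,0,0],
    [0,0,0,0,0,0]
  ]
}}

```text
t: 11.52
eef_pos: [0.5117, 0.17, 0.0491]
orientation: [-3.136, -0.179, -0.002]
contact_force: [-0.3, -0.4, 0.4]
gripper_width: 0.881
finger_force: 0.0
```

>>> {"op": "apply_moves", "data": {
  "increments": [
    [0,0,0,0,0,0],
    [0,0,0,0,0,0],
    [0,0,0,0,0,0],
    [0,0,0,0,0,0],
    [0,0,0,0,0,0],
    [0,0,0,0,0,0],
    [0,0,0,0,0,0],
    [0,0,0,0,0,0],
    [0,0,0,0,0,0],
    [0,0,0,0,0,0],
    [0,0,0,0,0,0],
    [0,0,0,0,0,0]
  ],
  "claw": 10
}}

```text
t: 12.52
eef_pos: [0.5111, 0.1696, 0.0492]
orientation: [3.136, 0.179, 0.001]
contact_force: [-2.3, -0.8, 5.3]
gripper_width: 0.244
finger_force: 58.4
```

```bash
python3 - <<'E'
from h import *
im=env.capture("wrist"); s2=env.capture("scene"); p,r,s=pose(); print(p,s["contact_force"],s["gripper_width"],s["finger_force"])
print(proj("scene",stw(-.155,0,.07)))
u,v=proj("scene",stw(-.12,0,.08))[0].astype(int)
a=cv2.resize(s2[v-40:v+40,u-50:u+50,::-1],(800,640)[:2],interpolation=cv2.INTER_CUBIC)
out=np.zeros((600,800,3),np.uint8); out[:320,:400]=cv2.resize(a,(400,320)); out[:280,400:]=im[60:340,120:520,::-1]
cv2.imwrite("pics/k1.png",out[:330])
E
```

```text
[0.5110803  0.1695754  0.04920483] [-0.89541851 -1.37293085  6.64911581] 0.24657489684045536 58.44512701034546
[[377.25703274 221.67381983]]
```

View pics/k1.png

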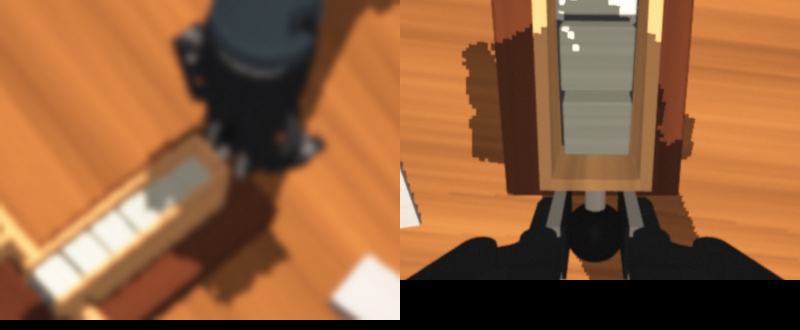

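The fingers flank the ball, which is seen at full-frame (315,292). The width of 20.8 mm suggests an off-equator grip, so I'll compute where the ball sits relative to the pads.

```bash
python3 - <<'E'
from h import *
k=cam("wrist"); p,r,s=pose()
for dx in (-6,-3,0,3):
    print(dx,[proj("wrist",p+r.apply([dx/1e3,0,-dz/1e3]),k)[0].round(1).tolist() for dz in (16,19,22,26)])
c=k[1]@(-0*p) ; print(r.inv().apply(-k[1].T@k[2]-p), r.inv().apply(k[1][2]))
q=unproj("wrist",[[315,292]],.07,k)[0]; print("ball in tool",r.inv().apply(q-p)*1e3)
i=proj("wrist",stw(-.128,0,.088),k); print(i)
E
```

```text
-6 [[316.2, 295.5], [316.3, 299.6], [316.3, 303.8], [316.3, 309.8]]
-3 [[316.2, 289.3], [316.3, 293.3], [316.3, 297.4], [316.4, 303.2]]
0 [[316.3, 283.0], [316.3, 286.8], [316.3, 290.9], [316.4, 296.5]]
3 [[316.3, 276.6], [316.3, 280.3], [316.3, 284.3], [316.4, 289.8]]
[ 0.0757103  -0.00066273 -0.14258669] [-2.95204480e-01 -8.95209904e-04  9.55433678e-01]
ball in tool [ -1.27135194  -0.52900916 -20.79609093]
[[318.10925383 246.67247759]]
```

The ball sits only 1.3 mm off the tool axis and 20.8 mm behind the TCP, so the grip is good. Next I push gently to the ledge.

>>> {"op": "apply_moves", "data": {
  "increments": [
    [0.004,0,0,0,0,0],
    [0.003,0,0,0,0,0],
    [0.003,0,0,0,0,0],
    [0,0,0,0,0,0]
  ]
}}

```text
t: 12.95
eef_pos: [0.511, 0.1695, 0.0491]
orientation: [3.134, 0.179, -0.013]
contact_force: [-8.6, -2.9, 14.9]
gripper_width: 0.245
finger_force: 59.3
```

>>> {"op": "apply_moves", "data": {
  "increments": [
    [0.003,0,0,0,0,0],
    [0.002,0,0,0,0,0],
    [0,0,0,0,0,0]
  ]
}}

```text
t: 13.2
eef_pos: [0.5109, 0.1695, 0.049]
orientation: [3.132, 0.18, -0.019]
contact_force: [-12.7, -3.2, 18.5]
gripper_width: 0.249
finger_force: 59.6
```

>>> {"op": "apply_moves", "data": {
  "increments": [
    [0,0,-0.003,0,0,0],
    [0,0,-0.003,0,0,0],
    [0,0,0,0,0,0]
  ]
}}

```text
t: 13.45
eef_pos: [0.5137, 0.1698, 0.0496]
orientation: [3.135, 0.18, -0.008]
contact_force: [-3.4, -0.1, -1.0]
gripper_width: 0.248
finger_force: 58.6
```

>>> {"op": "apply_moves", "data": {
  "increments": [
    [0.003,0,0,0,0,0],
    [0.003,0,-0.001,0,0,0],
    [0,0,0,0,0,0]
  ]
}}

```text
t: 13.7
eef_pos: [0.5175, 0.1701, 0.0503]
orientation: [3.135, 0.179, -0.006]
contact_force: [-4.7, -1.0, -1.3]
gripper_width: 0.243
finger_force: 58.7
```

>>> {"op": "apply_moves", "data": {
  "increments": [
    [0.003,0,-0.001,0,0,0],
    [0.003,0,-0.001,0,0,0],
    [0,0,0,0,0,0]
  ]
}}

```text
t: 13.95
eef_pos: [0.5175, 0.1699, 0.0503]
orientation: [3.134, 0.18, -0.014]
contact_force: [-7.3, -1.4, -0.5]
gripper_width: 0.25
finger_force: 58.7
```

The bin stopped against the ledge at a gentle 7 N. Next I set up a numeric watch on the cell (quad detections plus grey-pixel counts) and begin tilting.

```bash
cat > watch.py <<'E'
from h import *
import os
def stl(P): d=P[:,:2]-np.array(ST[:2]); c,s=np.cos(ST[2]),np.sin(ST[2]); return np.c_[d[:,0]*c+d[:,1]*s,-d[:,0]*s+d[:,1]*c]*1e3
p,r,s=pose(); l=stl(p[None])[0]
print("t",round(s["t"],2),"tool st",l.round(1),"z",round(p[2]*1e3,1),"F",np.round(s["contact_force"],1),"w",round(s["gripper_width"],3),"tilt~",round(np.degrees(np.arctan2((p[2]-.0503)+.040,.149-(l[0]+147.6)/1e3)-np.arctan2(40,149)),1))
poly=np.array([stw(x,y,.006) for x,y in [(.01,.058),(.13,.058),(.13,-.058),(.01,-.058)]])
for c in ("scene","top"):
    im=env.capture(c); hsv=cv2.cvtColor(im,cv2.COLOR_RGB2HSV)
    m=np.zeros(im.shape[:2],np.uint8); cv2.fillPoly(m,[proj(c,poly).round().astype(np.int32)],1)
    g=((hsv[...,1]<60)&(hsv[...,2]>70)&(m>0)).astype(np.uint8)
    n,_,st,ce=cv2.connectedComponentsWithStats(g)
    print(c,"grey:",[(int(st[i,4]),stl(unproj(c,ce[i],.013))[0].round().tolist()) for i in range(1,n) if st[i,4]>5])
    d=env.outline_of(c,"quad1_c")
    print("  net:",[(round(e["p"],2),int(e["mask"].sum()),stl(unproj(c,e["location"][::-1],.013))[0].round().tolist()) for e in d if e["p"]>.25][:8])
    cv2.imwrite(f"last_{c}.png",im[:,:,::-1])
w=env.capture("wrist"); g=w[:,312:322].mean((1,2)); e=np.abs(np.diff(g)); print("wrist lane edges",[int(i) for i in np.argsort(e[:290])[::-1][:6]],"sat",cv2.cvtColor(w,cv2.COLOR_RGB2HSV)[::20,317,1][:14])
E
python3 watch.py
```

```text
t 13.95 tool st [-1.488e+02  1.000e-01] z 50.3 F [-7.3 -1.4 -0.5] w 0.25 tilt~ -0.1
scene grey: [(22, [16.0, -21.0])]
  net: []
top grey: [(175, [29.0, 7.0])]
  net: []
wrist lane edges [37, 271, 270, 38, 74, 80] sat [ 11   8  39  38  27  41  37  40  40  39  40 143 144  40]
```

>>> {"op": "apply_moves", "data": {
  "increments": [
    [0.0012,0,-0.0052,0,0,0],
    [0.0016,0,-0.0066,0,0,0],
    [0.0018,0,-0.0066,0,0,0],
    [0.0019,0,-0.0067,0,0,0],
    [0.0019,0,-0.007,0,0,0],
    [0.0021,0,-0.0062,0,0,0],
    [0.0022,0,-0.0062,0,0,0],
    [0.0022,0,-0.0062,0,0,0],
    [0.0023,0,-0.0062,0,0,0],
    [0.0023,0,-0.0063,0,0,0]
  ]
}}

```text
t: 15.03
eef_pos: [0.5261, 0.171, 0.0757]
orientation: [3.135, 0.18, -0.011]
contact_force: [-5.5, -0.4, -1.2]
gripper_width: 0.245
finger_force: 58.7
```

```bash
python3 watch.py
```

```text
t 15.03 tool st [-140.1    0.2] z 75.7 F [-5.5 -0.4 -1.2] w 0.245 tilt~ 9.8
scene grey: [(43, [19.0, -21.0])]
  net: [(0.41, 53, [10.0, -22.0])]
top grey: [(197, [31.0, 6.0])]
  net: [(0.43, 110, [40.0, 14.0])]
wrist lane edges [12, 268, 11, 43, 149, 88] sat [ 39  14  14  32  43  35  39  36  40  41  41 146  40  41]
```

>>> {"op": "apply_moves", "data": {
  "increments": [
    [0.0013,0,-0.003,0,0,0],
    [0.0013,0,-0.003,0,0,0],
    [0.0013,0,-0.003,0,0,0],
    [0.0013,0,-0.0031,0,0,0],
    [0,0,0,0,0,0]
  ]
}}

```text
t: 15.7
eef_pos: [0.5291, 0.1719, 0.0811]
orientation: [3.136, 0.18, -0.008]
contact_force: [-5.6, -0.4, -1.7]
gripper_width: 0.244
finger_force: 58.9
```

```bash
python3 watch.py
```

```text
t 15.7 tool st [-137.     0.7] z 81.1 F [-5.6 -0.4 -1.7] w 0.244 tilt~ 12.1
scene grey: [(44, [19.0, -21.0])]
  net: [(0.42, 49, [11.0, -17.0])]
top grey: [(200, [32.0, 6.0])]
  net: []
wrist lane edges [42, 18, 17, 269, 268, 6] sat [ 21  20  13  33  35  33  36  38  41  38  40 145  36  42]
```

>>> {"op": "apply_moves", "data": {
  "increments": [
    [0.0014,0,-0.003,0,0,0],
    [0.0014,0,-0.003,0,0,0],
    [0,0,0,0,0,0],
    [0,0,0,0,0,0]
  ]
}}

```text
t: 16.28
eef_pos: [0.5302, 0.172, 0.0834]
orientation: [3.136, 0.181, -0.008]
contact_force: [-4.8, -0.4, -1.8]
gripper_width: 0.251
finger_force: 58.9
```

```bash
python3 watch.py
```

```text
t 16.28 tool st [-135.9    0.7] z 83.4 F [-4.8 -0.4 -1.8] w 0.251 tilt~ 13.0
scene grey: [(47, [20.0, -22.0])]
  net: []
top grey: [(203, [32.0, 6.0])]
  net: [(0.45, 106, [43.0, 7.0])]
wrist lane edges [8, 20, 268, 7, 19, 46] sat [ 21  38  23  32  35  35  36  37  39  36  40 146  42  40]
```

>>> {"op": "apply_moves", "data": {
  "increments": [
    [0.0014,0,-0.003,0,0,0],
    [0.0014,0,-0.003,0,0,0],
    [0,0,0,0,0,0],
    [0,0,0,0,0,0]
  ]
}}

```text
t: 16.87
eef_pos: [0.5326, 0.1725, 0.0867]
orientation: [3.136, 0.18, -0.003]
contact_force: [-5.3, -0.5, -1.5]
gripper_width: 0.247
finger_force: 59.1
```

```bash
python3 watch.py
```

```text
t 16.87 tool st [-133.5    0.9] z 86.7 F [-5.3 -0.5 -1.5] w 0.247 tilt~ 14.5
scene grey: [(51, [21.0, -21.0])]
  net: [(0.5, 43, [18.0, -23.0])]
top grey: [(205, [32.0, 6.0])]
  net: [(0.55, 89, [45.0, 3.0])]
wrist lane edges [269, 25, 13, 24, 153, 270] sat [ 22  42  17  36  35  35  37  34  38  38  40 141  40  41]
```

>>> {"op": "apply_moves", "data": {
  "increments": [
    [0.0015,0,-0.003,0,0,0],
    [0.0015,0,-0.003,0,0,0],
    [0,0,0,0,0,0],
    [0,0,0,0,0,0]
  ]
}}

```text
t: 17.45
eef_pos: [0.5345, 0.1714, 0.0892]
orientation: [3.136, 0.177, -0.002]
contact_force: [-4.4, 0.3, -2.1]
gripper_width: 0.247
finger_force: 59.1
```

```bash
python3 watch.py
```

```text
t 17.45 tool st [-131.7   -0.4] z 89.2 F [-4.4  0.3 -2.1] w 0.247 tilt~ 15.6
scene grey: [(51, [21.0, -21.0])]
  net: []
top grey: [(203, [32.0, 7.0])]
  net: []
wrist lane edges [270, 28, 17, 154, 97, 29] sat [ 21  41  17  35  33  33  34  36  24  37  37 149  38  39]
```

>>> {"op": "apply_moves", "data": {
  "increments": [
    [0.0015,0,-0.003,0,0,0],
    [0.0015,0,-0.003,0,0,0],
    [0,0,0,0,0,0],
    [0,0,0,0,0,0]
  ]
}}

```text
t: 18.03
eef_pos: [0.5362, 0.1725, 0.092]
orientation: [-3.136, -0.179, -0.001]
contact_force: [-4.2, -0.3, -1.9]
gripper_width: 0.246
finger_force: 59.2
```

```bash
python3 watch.py
```

```text
t 18.03 tool st [-129.9    0.5] z 92.0 F [-4.2 -0.3 -1.9] w 0.246 tilt~ 16.9
scene grey: [(51, [21.0, -21.0])]
  net: [(0.6, 757, [-82.0, -14.0])]
top grey: [(208, [33.0, 6.0])]
  net: [(0.46, 95, [43.0, 6.0])]
wrist lane edges [20, 270, 49, 31, 32, 99] sat [ 26  35  19  35  33  38  36  36  19  35  37 141  38  37]
```

>>> {"op": "apply_moves", "data": {
  "increments": [
    [0.0016,0,-0.003,0,0,0],
    [0.0016,0,-0.0028,0,0,0],
    [0,0,0,0,0,0],
    [0,0,0,0,0,0]
  ]
}}

```text
t: 18.62
eef_pos: [0.5374, 0.1727, 0.0942]
orientation: [-3.136, -0.179, -0.001]
contact_force: [-3.5, -0.3, -2.7]
gripper_width: 0.248
finger_force: 59.2
```

```bash
python3 watch.py
```

```text
t 18.62 tool st [-128.6    0.5] z 94.2 F [-3.5 -0.3 -2.7] w 0.248 tilt~ 17.8
scene grey: [(53, [22.0, -21.0])]
  net: [(0.53, 78, [18.0, -16.0])]
top grey: [(209, [33.0, 6.0])]
  net: []
wrist lane edges [270, 48, 33, 23, 34, 155] sat [ 26  22  21  35  36  33  34  33  14  38  39 141  37  39]
```

>>> {"op": "apply_moves", "data": {
  "increments": [
    [0.0016,0,-0.0028,0,0,0],
    [0.0017,0,-0.0028,0,0,0],
    [0,0,0,0,0,0],
    [0,0,0,0,0,0]
  ]
}}

```text
t: 19.2
eef_pos: [0.5392, 0.173, 0.0967]
orientation: [-3.136, -0.179, -0.003]
contact_force: [-1.5, -0.4, -3.8]
gripper_width: 0.245
finger_force: 59.1
```

```bash
python3 watch.py
```

```text
t 19.2 tool st [-126.8    0.6] z 96.7 F [-1.5 -0.4 -3.8] w 0.245 tilt~ 18.9
scene grey: [(53, [22.0, -20.0])]
  net: [(0.43, 53, [25.0, -13.0]), (0.32, 6264, [59.0, -1.0])]
top grey: [(211, [33.0, 6.0]), (10, [10.0, 50.0])]
  net: [(0.55, 101, [45.0, 4.0])]
wrist lane edges [270, 48, 37, 26, 271, 102] sat [30 25 21 38 34 28 34 34 18 35 37 76 38 35]
```

>>> {"op": "apply_moves", "data": {
  "increments": [
    [0.002,0,-0.0028,0,0,0],
    [0.002,0,-0.0028,0,0,0],
    [0,0,0,0,0,0],
    [0,0,0,0,0,0]
  ]
}}

```text
t: 19.78
eef_pos: [0.5404, 0.173, 0.0987]
orientation: [-3.136, -0.179, -0.001]
contact_force: [-0.1, 1.1, -4.6]
gripper_width: 0.247
finger_force: 59.0
```

```bash
python3 watch.py
```

```text
t 19.78 tool st [-125.7    0.6] z 98.7 F [-0.1  1.1 -4.6] w 0.247 tilt~ 19.8
scene grey: [(56, [22.0, -19.0])]
  net: [(0.4, 77, [10.0, -20.0]), (0.33, 681, [-68.0, -20.0])]
top grey: [(216, [33.0, 6.0]), (17, [12.0, 49.0])]
  net: [(0.68, 67, [46.0, 4.0]), (0.41, 305, [-2.0, -11.0])]
wrist lane edges [28, 270, 38, 47, 39, 221] sat [31 25 29 37 37 38 34 33 19 40 39 54 36 37]
```

>>> {"op": "apply_moves", "data": {
  "increments": [
    [0.002,0,-0.0028,0,0,0],
    [0.002,0,-0.0028,0,0,0],
    [0,0,0,0,0,0],
    [0,0,0,0,0,0]
  ]
}}

```text
t: 20.37
eef_pos: [0.5421, 0.173, 0.101]
orientation: [-3.136, -0.179, -0.001]
contact_force: [0.1, 1.2, -4.0]
gripper_width: 0.243
finger_force: 58.9
```

```bash
python3 watch.py
```

```text
t 20.37 tool st [-124.     0.4] z 101.0 F [ 0.1  1.2 -4. ] w 0.243 tilt~ 20.9
scene grey: [(61, [23.0, -20.0])]
  net: [(0.38, 54, [20.0, -21.0])]
top grey: [(215, [33.0, 6.0]), (26, [13.0, 49.0])]
  net: [(0.63, 88, [44.0, 6.0])]
wrist lane edges [270, 47, 271, 41, 31, 104] sat [30 26 40 42 35 39 35 35 20 31 34 48 40 39]
```

>>> {"op": "apply_moves", "data": {
  "increments": [
    [0.002,0,-0.0027,0,0,0],
    [0.002,0,-0.0027,0,0,0],
    [0,0,0,0,0,0],
    [0,0,0,0,0,0]
  ]
}}

```text
t: 20.95
eef_pos: [0.5433, 0.1732, 0.103]
orientation: [3.136, 0.179, 0.0]
contact_force: [1.5, -0.1, -5.7]
gripper_width: 0.248
finger_force: 58.9
```

```bash
python3 watch.py
```

```text
t 20.95 tool st [-122.7    0.4] z 103.0 F [ 1.5 -0.1 -5.7] w 0.248 tilt~ 21.7
scene grey: [(66, [23.0, -20.0])]
  net: [(0.64, 53, [22.0, -22.0])]
top grey: [(229, [35.0, 6.0]), (35, [14.0, 48.0])]
  net: []
wrist lane edges [33, 270, 43, 271, 167, 105] sat [28 24 42 35 35 38 34 33 31 34 36 74 39 37]
```

>>> {"op": "apply_moves", "data": {
  "increments": [
    [0.002,0,-0.0027,0,0,0],
    [0.002,0,-0.0027,0,0,0],
    [0,0,0,0,0,0],
    [0,0,0,0,0,0]
  ]
}}

```text
t: 21.53
eef_pos: [0.5447, 0.1734, 0.1051]
orientation: [3.136, 0.179, -0.001]
contact_force: [1.2, -0.6, -5.8]
gripper_width: 0.245
finger_force: 58.9
```

```bash
python3 watch.py
```

```text
t 21.53 tool st [-121.4    0.4] z 105.1 F [ 1.2 -0.6 -5.8] w 0.245 tilt~ 22.6
scene grey: [(39, [23.0, -19.0]), (66, [53.0, -5.0])]
  net: [(0.64, 55, [58.0, -7.0])]
top grey: [(234, [36.0, 5.0]), (43, [15.0, 48.0])]
  net: [(0.5, 46, [58.0, 1.0]), (0.31, 1177, [-65.0, -543.0])]
wrist lane edges [270, 168, 35, 49, 269, 271] sat [ 27  26  40  40  37  39  34  35  36  35  36 102  41  38]
```

A new blob at cell (53,−5) shows that quad 1 is out at about 22.5°. I'll hold.

>>> {"op": "apply_moves", "data": {
  "increments": [
    [0,0,0,0,0,0],
    [0,0,0,0,0,0],
    [0,0,0,0,0,0],
    [0,0,0,0,0,0],
    [0,0,0,0,0,0],
    [0,0,0,0,0,0]
  ]
}}

```text
t: 22.28
eef_pos: [0.5447, 0.1735, 0.1051]
orientation: [3.136, 0.179, -0.0]
contact_force: [0.0, -0.2, -5.6]
gripper_width: 0.247
finger_force: 58.9
```

```bash
python3 watch.py; python3 - <<'E'
from h import *
a=cv2.imread("last_scene.png")
u,v=proj("scene",stw(.02,0,.03))[0].astype(int)
t=cv2.imread("last_top.png"); x,y=proj("top",stw(.02,0,.03))[0].astype(int)
o=np.hstack([cv2.resize(a[v-40:v+40,u-40:u+40],(400,400),interpolation=cv2.INTER_CUBIC),cv2.resize(t[y-40:y+40,x-40:x+40],(400,400),interpolation=cv2.INTER_CUBIC)])
cv2.imwrite("pics/p1.png",o)
E
```

```text
t 22.28 tool st [-121.4    0.5] z 105.1 F [ 0.  -0.2 -5.6] w 0.247 tilt~ 22.6
scene grey: [(39, [23.0, -19.0]), (104, [57.0, -8.0])]
  net: []
top grey: [(102, [84.0, -3.0]), (220, [36.0, 5.0]), (44, [15.0, 48.0])]
  net: [(0.41, 39, [60.0, 2.0])]
wrist lane edges [270, 168, 35, 271, 269, 36] sat [ 28  25  39  36  39  43  34  36  39  35  39 103  38  39]
```

View pics/p1.png

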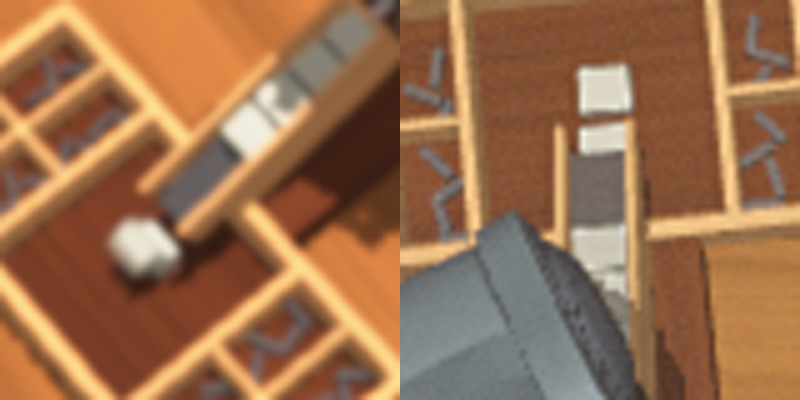

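The picture shows two quads lying in the cell (top-view crop: about (605,90), and (603,138) just beyond the lip), four still in the bin, and bare steel floor at the mouth. I'll inch up for the third.

>>> {"op": "apply_moves", "data": {
  "increments": [
    [0.001,0,-0.0014,0,0,0],
    [0.001,0,-0.0014,0,0,0],
    [0,0,0,0,0,0],
    [0,0,0,0,0,0],
    [0,0,0,0,0,0],
    [0,0,0,0,0,0]
  ]
}}

```text
t: 23.03
eef_pos: [0.5457, 0.1736, 0.1063]
orientation: [-3.136, -0.179, -0.001]
contact_force: [0.1, -0.3, -4.2]
gripper_width: 0.244
finger_force: 58.9
```

```bash
python3 watch.py
```

```text
t 23.03 tool st [-120.3    0.5] z 106.3 F [ 0.1 -0.3 -4.2] w 0.244 tilt~ 23.2
scene grey: [(38, [22.0, -19.0]), (63, [52.0, -5.0]), (83, [82.0, -4.0])]
  net: [(0.67, 54, [-87.0, -32.0]), (0.56, 58, [50.0, 0.0])]
top grey: [(103, [83.0, -3.0]), (221, [36.0, 5.0]), (52, [16.0, 48.0])]
  net: [(0.49, 18, [67.0, 4.0])]
wrist lane edges [270, 37, 169, 271, 168, 36] sat [ 31  27  38  38  39  39  34  34  38  31  34 110  38  41]
```

>>> {"op": "apply_moves", "data": {
  "increments": [
    [0.001,0,-0.0014,0,0,0],
    [0.001,0,-0.0014,0,0,0],
    [0,0,0,0,0,0],
    [0,0,0,0,0,0],
    [0,0,0,0,0,0],
    [0,0,0,0,0,0]
  ]
}}

```text
t: 23.78
eef_pos: [0.5464, 0.1737, 0.1073]
orientation: [-3.136, -0.179, -0.0]
contact_force: [1.7, 1.0, -5.1]
gripper_width: 0.249
finger_force: 58.9
```

```bash
python3 watch.py
```

```text
t 23.78 tool st [-119.6    0.6] z 107.3 F [ 1.7  1.  -5.1] w 0.249 tilt~ 23.7
scene grey: [(40, [23.0, -19.0]), (63, [52.0, -5.0]), (84, [82.0, -4.0])]
  net: [(0.71, 553, [-48.0, -545.0])]
top grey: [(101, [83.0, -3.0]), (218, [36.0, 5.0]), (57, [16.0, 47.0])]
  net: [(0.36, 35, [62.0, -1.0])]
wrist lane edges [38, 270, 169, 271, 269, 50] sat [ 32  29  39  41  38  40  36  34  40  33  34 129  39  41]
```

```bash
cat >> watch.py <<'E'
th=np.arctan2((p[2]-.0503)+.040,.149-(l[0]+147.6)/1e3)-np.arctan2(40,149); c_,s_=np.cos(th),np.sin(th)
for c in ("scene","top"):
    im=cv2.cvtColor(cv2.imread(f"last_{c}.png"),cv2.COLOR_BGR2GRAY)
    X=[stw((x*c_+.038*s_)-.008*np.tan(th),0,.03+.038*c_-x*s_) for x in (np.arange(80,-80,-6)-45)/1e3]
    q=proj(c,X); print(c,"lane 80..-76",[int(im[int(round(v)),int(round(u))]) for u,v in q])
E
python3 watch.py | tail -2
```

```text
scene lane 80..-76 [69, 101, 98, 96, 101, 98, 103, 92, 111, 230, 235, 236, 219, 149, 169, 130, 117, 95, 131, 130, 129, 110, 128, 130, 131, 126, 114]
top lane 80..-76 [165, 102, 106, 105, 104, 108, 105, 118, 199, 198, 199, 191, 121, 135, 91, 76, 81, 86, 88, 95, 87, 101, 75, 115, 114, 152, 137]
```

>>> {"op": "apply_moves", "data": {
  "increments": [
    [0.001,0,-0.0014,0,0,0],
    [0.001,0,-0.0014,0,0,0],
    [0,0,0,0,0,0],
    [0,0,0,0,0,0],
    [0,0,0,0,0,0],
    [0,0,0,0,0,0]
  ]
}}

```text
t: 24.78
eef_pos: [0.5471, 0.1738, 0.1084]
orientation: [-3.136, -0.18, 0.0]
contact_force: [1.1, 0.2, -4.8]
gripper_width: 0.244
finger_force: 58.9
```

```bash
python3 watch.py
```

```text
t 24.78 tool st [-118.9    0.5] z 108.4 F [ 1.1  0.2 -4.8] w 0.244 tilt~ 24.2
scene grey: [(39, [23.0, -19.0]), (63, [52.0, -5.0]), (83, [82.0, -4.0])]
  net: []
top grey: [(101, [83.0, -3.0]), (229, [36.0, 5.0]), (69, [17.0, 46.0])]
  net: [(0.51, 108, [24.0, 12.0])]
wrist lane edges [270, 49, 169, 269, 271, 48] sat [ 25  22  24  37  38  40  38  34  35  33  34 136  37  39]
scene lane 80..-76 [69, 101, 97, 100, 94, 130, 218, 234, 235, 209, 112, 97, 82, 150, 153, 134, 152, 100, 130, 130, 128, 104, 127, 130, 131, 130, 110]
top lane 80..-76 [165, 102, 154, 198, 195, 200, 186, 163, 105, 107, 109, 104, 143, 124, 91, 69, 83, 83, 84, 88, 73, 90, 73, 147, 166, 151, 122]
```

Quad 3 is sliding, with a gap opening behind it. I'll hold.

>>> {"op": "apply_moves", "data": {
  "increments": [
    [0,0,0,0,0,0],
    [0,0,0,0,0,0],
    [0,0,0,0,0,0],
    [0,0,0,0,0,0],
    [0,0,0,0,0,0]
  ]
}}

```text
t: 25.45
eef_pos: [0.5471, 0.1738, 0.1084]
orientation: [-3.136, -0.179, 0.0]
contact_force: [1.1, 0.6, -4.8]
gripper_width: 0.241
finger_force: 58.9
```

```bash
python3 watch.py
```

```text
t 25.45 tool st [-118.9    0.5] z 108.4 F [ 1.1  0.6 -4.8] w 0.241 tilt~ 24.2
scene grey: [(40, [23.0, -19.0]), (182, [69.0, -6.0])]
  net: []
top grey: [(110, [84.0, -1.0]), (214, [36.0, 5.0]), (69, [17.0, 46.0])]
  net: [(0.6, 36, [64.0, 3.0])]
wrist lane edges [270, 49, 169, 269, 271, 48] sat [ 26  27  25  35  36  40  35  35  38  33  36 135  36  41]
scene lane 80..-76 [70, 101, 97, 100, 96, 99, 98, 96, 102, 98, 104, 97, 82, 150, 154, 131, 129, 100, 131, 130, 127, 104, 128, 130, 130, 130, 110]
top lane 80..-76 [164, 104, 106, 106, 105, 106, 107, 109, 104, 109, 110, 107, 141, 123, 92, 65, 81, 83, 86, 90, 71, 89, 72, 145, 164, 153, 120]
```

Three quads are out and three remain, still, in the lane. I'll lower along the arc.

>>> {"op": "apply_moves", "data": {
  "increments": [
    [-0.003,0,0.004,0,0,0],
    [-0.006,0,0.008,0,0,0],
    [-0.008,0,0.0105,0,0,0],
    [-0.0046,0,0.0071,0,0,0],
    [-0.0046,0,0.0071,0,0,0],
    [-0.0046,0,0.0071,0,0,0],
    [-0.0045,0,0.0071,0,0,0],
    [-0.0039,0,0.0075,0,0,0],
    [-0.0039,0,0.0075,0,0,0],
    [-0.0039,0,0.0074,0,0,0],
    [-0.0038,0,0.0074,0,0,0],
    [0,0,0,0,0,0]
  ]
}}

```text
t: 26.7
eef_pos: [0.5263, 0.1715, 0.0756]
orientation: [3.136, 0.18, -0.001]
contact_force: [-3.2, -0.2, 0.5]
gripper_width: 0.247
finger_force: 59.2
```

>>> {"op": "apply_moves", "data": {
  "increments": [
    [-0.0033,0,0.0078,0,0,0],
    [-0.0032,0,0.0078,0,0,0],
    [-0.0032,0,0.0078,0,0,0],
    [-0.0032,0,0.0077,0,0,0],
    [-0.0026,0,0.007,0,0,0],
    [-0.0025,0,0.007,0,0,0],
    [-0.0025,0,0.006,0,0,0],
    [-0.0015,0,0.0045,0,0,0],
    [0,0,0.0025,0,0,0],
    [0,0,0,0,0,0],
    [0,0,0,0,0,0]
  ]
}}

```text
t: 27.62
eef_pos: [0.5185, 0.1705, 0.053]
orientation: [-3.136, -0.179, -0.001]
contact_force: [-2.4, -0.6, -0.2]
gripper_width: 0.249
finger_force: 58.8
```

```bash
python3 watch.py
```

```text
t 27.62 tool st [-147.7    0.5] z 53.0 F [-2.4 -0.6 -0.2] w 0.249 tilt~ 0.9
scene grey: [(15, [15.0, -22.0]), (181, [70.0, -6.0])]
  net: [(0.5, 706, [50.0, -336.0]), (0.48, 66, [46.0, -1.0])]
top grey: [(109, [83.0, -1.0]), (224, [37.0, 4.0])]
  net: []
wrist lane edges [48, 9, 10, 49, 277, 278] sat [ 21  10   7  38  39  40  38  41  40  37  43  45 146  41]
scene lane 80..-76 [83, 112, 119, 120, 119, 117, 120, 119, 114, 117, 117, 120, 113, 110, 194, 244, 232, 177, 132, 134, 127, 126, 121, 127, 126, 125, 118]
top lane 80..-76 [130, 118, 117, 118, 120, 116, 123, 122, 119, 122, 127, 122, 121, 118, 228, 228, 136, 131, 77, 77, 84, 91, 101, 69, 87, 103, 157]
```

>>> {"op": "apply_moves", "data": {
  "increments": [
    [0,0,0.0025,0,0,0],
    [0,0,0.0025,0,0,0],
    [0,0,0.0025,0,0,0],
    [0,0,0,0,0,0]
  ]
}}

```text
t: 28.2
eef_pos: [0.5177, 0.1703, 0.0497]
orientation: [3.136, 0.179, -0.002]
contact_force: [-3.1, 0.2, 0.3]
gripper_width: 0.247
finger_force: 58.9
```

>>> {"op": "apply_moves", "data": {
  "increments": [
    [-0.001,0,0.0025,0,0,0],
    [0,0,0.002,0,0,0],
    [0,0,0,0,0,0]
  ]
}}

```text
t: 28.45
eef_pos: [0.5177, 0.1703, 0.0496]
orientation: [3.136, 0.179, -0.001]
contact_force: [-7.5, -1.8, 10.2]
gripper_width: 0.248
finger_force: 59.5
```

The bin is seated firmly (10 N). I'll relax the load, then open and retreat upward.

>>> {"op": "apply_moves", "data": {
  "increments": [
    [-0.003,0,-0.003,0,0,0],
    [0,0,0,0,0,0]
  ]
}}

```text
t: 28.62
eef_pos: [0.5178, 0.1704, 0.0499]
orientation: [-3.136, -0.179, -0.004]
contact_force: [-1.5, -0.4, -0.7]
gripper_width: 0.249
finger_force: 58.7
```

>>> {"op": "apply_moves", "data": {
  "increments": [
    [0,0,0,0,0,0],
    [0,0,0,0,0,0],
    [0,0,0,0,0,0],
    [0,0,0,0,0,0],
    [0,0,0,0,0,0],
    [0,0,0,0,0,0]
  ],
  "claw": 75
}}

```text
t: 29.12
eef_pos: [0.5169, 0.1703, 0.0493]
orientation: [-3.136, -0.179, -0.0]
contact_force: [-0.1, -0.0, 0.5]
gripper_width: 0.876
finger_force: 0.0
```

>>> {"op": "apply_moves", "data": {
  "increments": [
    [0,0,-0.02,0,0,0],
    [0,0,-0.05,0,0,0],
    [0,0,-0.08,0,0,0],
    [0,0,-0.08,0,0,0],
    [0,0,-0.08,0,0,0],
    [-0.05,0.06,-0.03,0,0,0],
    [-0.05,0.08,0,0,0,0],
    [-0.05,0.08,0,0,0,0],
    [0,0.08,0,0,0,0],
    [0,0.08,0,0,0,0],
    [0,0.06,0,0,0,0],
    [0,0,0,0,0,0]
  ]
}}

```text
t: 30.12
eef_pos: [0.4773, -0.0183, 0.1861]
orientation: [3.134, 0.164, 0.002]
contact_force: [-0.1, -1.2, -0.4]
gripper_width: 0.881
finger_force: 0.0
```

```bash
python3 watch.py | head -6; python3 - <<'E'
from h import *
a=cv2.imread("last_scene.png"); t=cv2.imread("last_top.png")
u,v=proj("scene",stw(-.01,0,.04))[0].astype(int); x,y=proj("top",stw(-.01,0,.04))[0].astype(int)
f=lambda i,u,v:cv2.resize(i[v-75:v+75,u-50:u+50],(400,600),interpolation=cv2.INTER_CUBIC)
cv2.imwrite("pics/end.png",np.hstack([f(a,u,v),f(t,x,y)]))
E
```

```text
t 30.12 tool st [-210.1 -182.3] z 186.1 F [-0.1 -1.2 -0.4] w 0.881 tilt~ 24.7
scene grey: [(14, [15.0, -22.0]), (179, [70.0, -6.0])]
  net: []
top grey: [(110, [84.0, -1.0]), (220, [36.0, 4.0])]
  net: [(0.64, 49, [57.0, 0.0])]
wrist lane edges [61, 62, 226, 258, 60, 63] sat [176 173 175 178 171 174 173 173 168 174 174 175 177 176]
```

View pics/end.png

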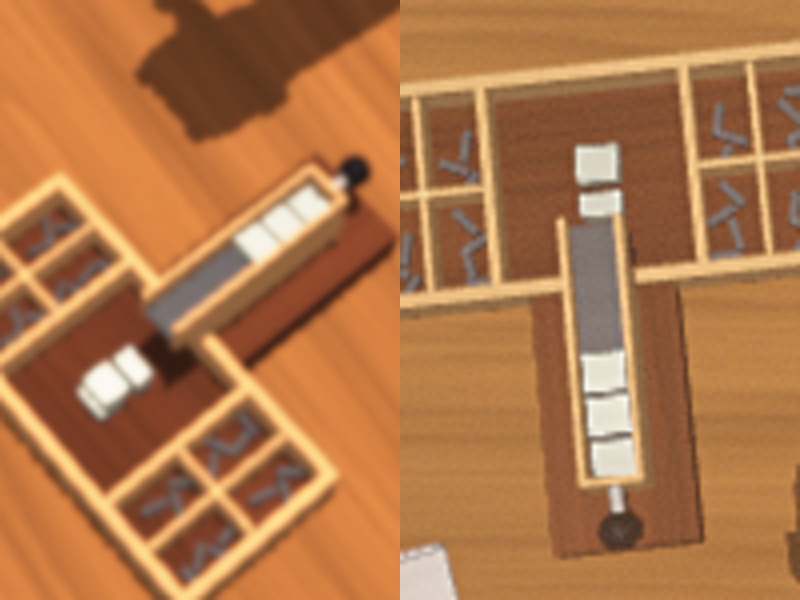

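The final view shows the bin level on the platform against the ledge with three quads still in it. The other three are in the cell, two of them overlapping at about (100,390) in the scene crop, and the robot is clear.

```bash
python3 -c "
from rig import env
print(env.sign_off())"
```

```text
the job is handed in; nothing more can be done
None
```

The job is handed in at about 30 s of the 67 s allowed: three quads lie in the middle cell (one seems to rest on another), three stayed in the bin, and the bin is level on the platform and released.

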